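Load the marking press and work its treadle

ROBOT

A 6-joint arm with a two-finger parallel gripper is mounted at the origin on the work surface. World frame = base frame: x ahead of the robot, y to its left, z up, the work surface at z = 0. Lengths are in mm, angles in degrees, forces in N, time in s.
With the tool pointing down it reaches from about 375 to 925 mm from the base axis. Payload 5.7 kg.
Tool frame: the origin (TCP) lies midway between the tips of the shut fingers; the grasp point (between the pads) lies 19 mm behind it (ctrl.grasp_offset is the distance from the TCP to the grasp point, in mm); z points along the fingers, y is the line along which they close (so a half turn about z gives the same grasp; the last joint's range is limited). The gripper opens to 88 mm and grips with 3 to 60 N. Pads are 20 mm wide; open, the fingers measure 115 mm over their backs; the gripper's body (75 mm by 178 mm) begins 61 mm behind the grasp point.
Start: joints at [68.692, 20.558, 86.54, -0, 72.909, -6.595], TCP at [152.386, 580.294, 222.623] pointing down, gripper open.
Joint ranges: [-170.27, 170.27], [-57.76, 135], [12.27, 136.19], [-55.21, 235.2], [11.17, 155.16], [-170.74, 170.74]. Speed limits (degrees/s): [136.94, 136.94, 180, 180, 180, 180].

INTERFACE

Orientations are given as a 3x3 rotation matrix whose columns are the frame's x, y, z axes.
In Python, from station import ctrl, get_image, job, status gives the robot as it stands. Calls block until the motion is done:
- ctrl.reach(position, orientation): joint-space move of the TCP to a pose.
- ctrl.line_to(position, ori=None, velocity=150, max_force=None): straight line of the TCP; ori=None keeps the orientation; velocity is the mean speed in mm/s. With max_force (N) it stops when the force on the tool has changed by that much, and returns True; else False.
- ctrl.goto_joints(angles): joint-space move.
- ctrl.gripper_to(opening, grip_force=None): finger opening in mm; grip_force is the grip in N (None keeps the last); returns when the fingers have stopped.
- ctrl.wait(seconds).
- ctrl.solve_ik(position, orientation): joint angles nearest the present ones, or None.
- get_image(name): name is "side" or "top"; returns a dict with "frame" (384x512x3 uint8, blue, green, red), "z_map" (384x512 float32, mm along the optical axis (not along the pixel's ray), 0 where there is no reading), "K" (3x3 intrinsics, pixels), "pose" (4x4, takes a point from camera to world coordinates). Camera axes: x right, y down, z forward; pixel columns grow to the right and rows downward; lengths in mm; the calibration is good to about 2 mm. A picture is of the moment at which its call begins.
A pose or a line that the arm cannot do raises ctrl.Unreachable and nothing moves.
- job.job_done(): hands the job in; it is judged then, once.
Readings, each from a call of its own:
- status.get_time(): time.
- status.get_joints(): joint angles.
- status.get_joint_velocities(): joint speeds.
- status.get_effort(): joint torques, N m.
- status.get_ee_pos(): TCP position.
- status.get_ee_rot(): TCP orientation.
- status.get_wrist_force(): force on the tool from outside, world axes, zero at the start.
- status.get_wrist_torque(): the same for the moment, N m.
- status.get_gripper_width(): finger opening in mm.
- status.get_grasp_force(): force on a finger pad.
Only numpy, scipy, OpenCV 4.12 (cv2) and the standard library are available. Lean on these libraries where they do the work, as an engineer would, in place of code of your own. Each camera call takes 0.05 s, during which the arm holds its last target. There are 200 camera calls.

TASK

Slide the metal plate into the slot of the marking press, raised lip outwards, until it is fully home against the back stop. Only then press the treadle all the way down to its stop, hold it there for about half a second and let it spring back up, leaving the plate home in the slot. Leave the carton, bottle, jar and burner where they stand.

Things in the scene. Friction and masses are not known exactly. Their poses are not given: they have to be found in the camera images.
- plate: Bare aluminium plate lying flat on the table: loose, about 0.3 kg (varies), 160 long (x) x 60 wide (y) x 12 mm thick. Across its -x end stands a lip, full width, 12 mm thick (x -80 to -68 mm), its top 30 mm above the plate's underside; this end stays outside the slot. Origin: centre of the underside; z up.
- press: Fixed blue marking press, white panel and dial in front. Housing 120 deep x 300 wide x 80 mm high. Origin: on the table at the middle of the front face, which faces the robot; x horizontally into the press (feed direction), y left, z up. The slot is in the front at y = +90 mm, the treadle before the front at y = -100 mm.
- slot_home (a point): Where the plate's origin lies when it is fully home, axes parallel to the plate's: in the plane of the press's front face, middle of the slot's width, 12 mm above the table. x = feed direction into the slot, z up. When home, half of the plate (80 mm) still sticks out. The slot is 64 mm wide, from 12 to 30 mm above the table, and ends at a solid stop 80 mm behind the front face.
- rail_end (a point): Middle of the robot-side end of the feed rail, on its top, 12 mm above the table. The rail, 40 mm wide, runs from here 160 mm straight to the slot and is level with the slot's floor; the plate slides on it, overhanging it 10 mm each side. Over the last 41 mm before the slot stand two flared guide walls, 26 mm high above the table, 90 mm apart inside at their outer end and 64 mm at the slot.
- treadle (a joint): Angle of the press's ribbed steel treadle (spring pedal), rad: 0 = up, at rest; 0.26 = down on its stop. It springs back when let go. Pushing down on the treadle_pad point takes about 5 N at first and 12 N at the stop. A black-capped ram on top of the housing sinks with it.
- treadle_pad (a point): Point to push on, on the treadle's top face, on its centre line, 95 mm from the hinge. The treadle is 120 long x 80 wide x 8 mm thick, hinged at the housing 22 mm above the table, 8 mm before the front face, and rises towards the robot at 0.28 rad when up. This point is about 52 mm above the table when up, 28 mm when fully down. Axes turn with the treadle.
- carton: Bystander: loose white cardboard box 120 (x) x 70 (y) x 45 mm high. Origin: centre of its underside.
- bottle: Bystander: loose amber bottle, 52 mm in diameter, 140 mm high, standing in front of the press between the feed rail and the treadle. Origin: centre of its underside.
- jar: Bystander: loose glass jar, 70 mm in diameter, 90 mm high. Origin: centre of its underside.
- burner: Bystander: loose capped glass spirit burner, 80 mm in diameter, 108 mm high. Origin: centre of its underside.
Mind the look-alikes: they are no part of the job. Of the things like the plate, leave any that is black, blue or pink; of the rest the larger one is meant.

How it is judged:
By the outcome, as a careful person would: the job done as asked, in the order asked, and still so for the second after the job is handed in, with the robot touching nothing.
It also fails if it takes over 64 s, if anything falls off the work surface, if the arm or the gripper's body presses on something with over 40 N, if the wrist force passes 120 N, or if a joint passes its speed limit or range.

## Working session

There is one attempt and no reset: what is moved stays moved. The work goes in short steps, each a Python script; the robot and the scene stay as the last script left them, time stands still between calls to the robot, and variables do not carry over. Pictures are saved under pics/ and viewed, at most 10 in all, crops included, and the job is handed in when it is done.

```bash
mkdir -p pics; ls
python3 - <<'E'
from station import get_image,status
import cv2,numpy as np
for n in("top","side"):
    d=get_image(n);cv2.imwrite(f"pics/{n}0.png",d["frame"]);np.savez(f"{n}0.npz",**d);print(d["K"],d["pose"])
print(status.get_time())
E
```

```text
pics
[[494.1146232    0.         254.28908266]
 [  0.         494.1146232  190.02968681]
 [  0.           0.           1.        ]] [[ 2.46630463e-02 -9.97921030e-01  5.95428568e-02  3.67776954e+02]
 [-9.99602251e-01 -2.54318515e-02 -1.21885800e-02 -6.78186268e+01]
 [ 1.36775254e-02 -5.92185661e-02 -9.98151335e-01  1.68347445e+03]
 [ 0.00000000e+00  0.00000000e+00  0.00000000e+00  1.00000000e+00]]
[[477.41112517   0.         256.81992928]
 [  0.         477.41112517 191.47321916]
 [  0.           0.           1.        ]] [[ 9.80744136e-01 -8.52012046e-02  1.75731880e-01  2.03339747e+02]
 [-1.94348614e-01 -5.14358627e-01  8.35262725e-01 -1.33470451e+03]
 [ 1.92238181e-02 -8.53332267e-01 -5.21012943e-01  8.65245547e+02]
 [ 0.00000000e+00  0.00000000e+00  0.00000000e+00  1.00000000e+00]]
0.1
```

View pics/top0.png

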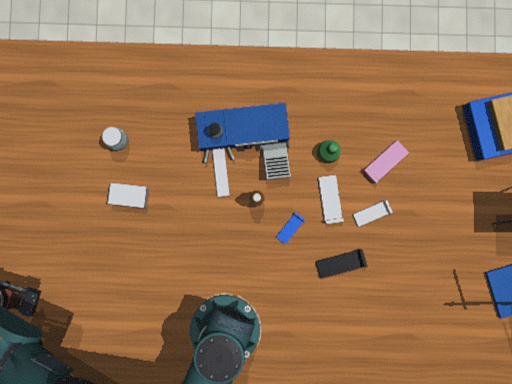

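View pics/side0.png

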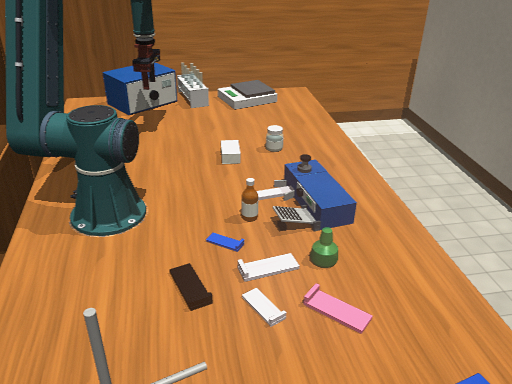

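The plate is the white piece at top-view (330,199) with its lip at the robot-side end (333,221). The rail is at (221,172), the treadle at (277,160), the bottle at (257,198), and the smaller look-alike at (372,213).

```bash
cat > h.py <<'E'
import numpy as np,cv2
def cast(d,uv,z):
    uv=np.atleast_2d(np.float64(uv));K,P=d["K"],d["pose"]
    r=np.c_[uv,np.ones(len(uv))]@np.linalg.inv(K).T@P[:3,:3].T
    return P[:3,3]+r*((z-P[2,3])/r[:,2])[:,None]
def proj(d,p):
    P=d["pose"];q=(np.atleast_2d(p)-P[:3,3])@P[:3,:3]@d["K"].T
    return q[:,:2]/q[:,2:]
def white(f): 
    h=cv2.cvtColor(f,cv2.COLOR_BGR2HSV);return ((h[...,1]<60)&(h[...,2]>120)).astype(np.uint8)
def rect(d,m,z):
    """min-area rect in world of mask pixels' contour cast on plane z"""
    c=max(cv2.findContours(cv2.resize(m*255,None,fx=4,fy=4,interpolation=cv2.INTER_CUBIC)//128,0,1)[0],key=cv2.contourArea)[:,0]
    w=cast(d,(c+.5)/4-.5,z)[:,:2].astype(np.float32)
    return cv2.minAreaRect(w)
E
python3 - <<'E'
from h import *
T=dict(np.load("top0.npz"));S=dict(np.load("side0.npz"))
f=T["frame"];m=white(f)
def sub(m,x0,y0,x1,y1):
    o=np.zeros_like(m);o[y0:y1,x0:x1]=m[y0:y1,x0:x1];return o
print("plate",rect(T,sub(m,312,170,348,228),14))
r=sub(m,210,160,232,200);print("rail",rect(T,r,12))
h=cv2.cvtColor(f,cv2.COLOR_BGR2HSV);b=((h[...,0]>100)&(h[...,0]<125)&(h[...,1]>130)).astype(np.uint8)
print("press",rect(T,sub(b,185,95,300,155),80))
print("treadle",rect(T,sub(m|((h[...,1]<60)).astype(np.uint8),260,148,294,184),40))
sm=white(S["frame"]);print("plate side",rect(S,sub(sm,230,245,302,283),12))
for n,uv in(("bottle",(257,197)),):print(n,cast(T,uv,140))
big=cv2.resize(f[90:235,190:350],(800,725)[:2],interpolation=cv2.INTER_CUBIC)[:600]
cv2.imwrite("pics/c1.png",cv2.resize(f[95:230,190:350],(704,594),interpolation=cv2.INTER_CUBIC))
cv2.imwrite("pics/c2.png",cv2.resize(S["frame"][150:290,225:365],(600,600),interpolation=cv2.INTER_CUBIC))
E
```

```text
plate ((443.96441650390625, -347.12451171875), (164.5335693359375, 66.88187408447266), 9.614330291748047)
rail ((506.552978515625, 25.608816146850586), (128.52963256835938, 44.1815185546875), 7.911046981811523)
press ((670.9912109375, -42.241668701171875), (128.92767333984375, 298.6718444824219), 8.159366607666016)
treadle ((561.17626953125, -155.34780883789062), (110.96861267089844, 90.22618865966797), 9.680001258850098)
plate side ((445.8315734863281, -348.381591796875), (163.8798065185547, 92.473876953125), 7.543456554412842)
bottle [[438.23734365 -95.6802177  140.        ]]
```

View pics/c1.png

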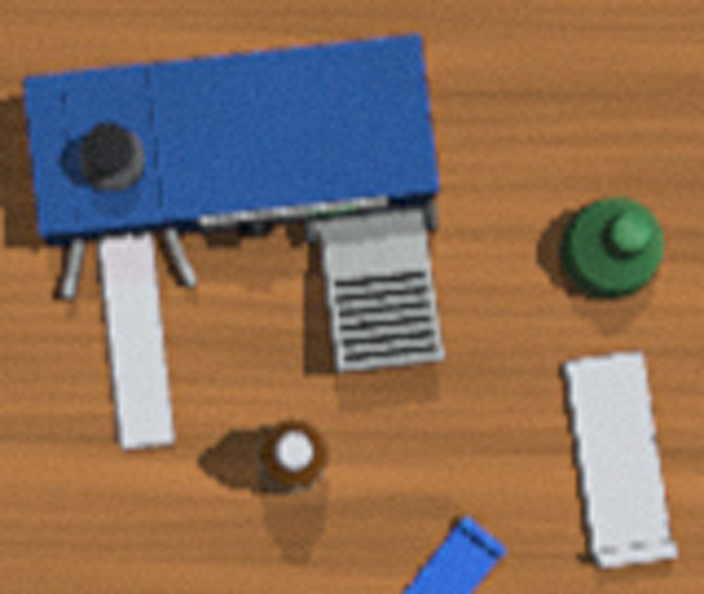

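View pics/c2.png

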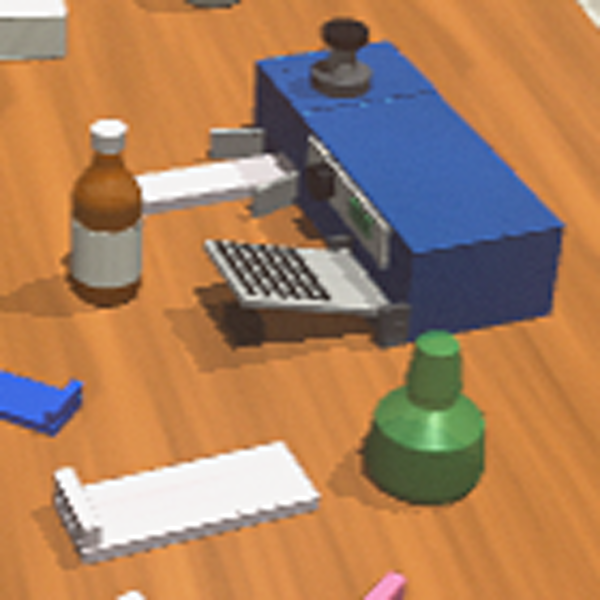

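```bash
cat >> h.py <<'E'
HOME=np.array([603.4,39.1]);YAW=8.05
def d2(a): a=np.radians(a);return np.array([np.cos(a),np.sin(a)])
def R(a,s=1):
    c,n=d2(a)*s;return np.array([[-n,c,0],[c,n,0],[0,0,-1.]]).T
def slot(x,z,dy=0):  # lip-grip TCP for plate origin at slot x
    p=HOME+(x-74)*d2(YAW)+dy*d2(YAW+90);return [p[0],p[1],z]
E
python3 - <<'E'
from h import *
from station import ctrl,status,get_image
for s in(1,-1):
    print(s,[ctrl.solve_ik(p,R(a,s)) for p,a in(([371,-359.3,200],9.6),(slot(-135,200),YAW),(slot(0,26),YAW))])
E
```

```text
1 [array([-5.17486427e+01,  1.50407899e+01,  9.83827445e+01, -2.54444375e-14,
        6.65764655e+01, -6.13486427e+01]), array([-8.58439470e+00,  4.94318859e+00,  1.11573780e+02, -2.54444375e-14,
        6.34830311e+01, -1.66343947e+01]), array([-4.35389851e+00,  2.98817841e+01,  1.05902482e+02, -2.54444375e-14,
        4.42157342e+01, -1.24038985e+01])]
-1 [array([-5.17486427e+01,  1.50407899e+01,  9.83827445e+01, -2.54444375e-14,
        6.65764655e+01,  1.18651357e+02]), array([-8.58439470e+00,  4.94318859e+00,  1.11573780e+02, -2.54444375e-14,
        6.34830311e+01,  1.63365605e+02]), array([-4.35389851e+00,  2.98817841e+01,  1.05902482e+02, -2.54444375e-14,
        4.42157342e+01,  1.67596101e+02])]
```

Run:
```python
from h import *
from station import ctrl,status,get_image
o=R(9.6)
ctrl.gripper_to(40,60)
ctrl.reach([371,-359.3,200],o)
ctrl.line_to([371,-359.3,60],o,velocity=200)
print(ctrl.line_to([371,-359.3,14.5],velocity=60,max_force=10),status.get_ee_pos())
ctrl.gripper_to(0,60)
print(status.get_gripper_width(),status.get_grasp_force(),status.get_ee_pos())
ctrl.line_to([371,-359.3,200],velocity=150)
print(status.get_gripper_width(),status.get_wrist_force(),status.get_time())
ctrl.reach(slot(-135,200),R(YAW))
ctrl.line_to(slot(-135,60),velocity=200)
print(status.get_gripper_width(),status.get_wrist_force(),status.get_time())
f=[]
for n in("top","side"):
    d=get_image(n);np.savez(n+"1.npz",**d)
    c=proj(d,[520,30,20])[0].astype(int);f.append(cv2.resize(d["frame"][c[1]-50:c[1]+50,c[0]-65:c[0]+65],(780,300) if 0 else (390,300),interpolation=2))
cv2.imwrite("pics/c3.png",np.hstack(f))
```

```text
False [ 371.10546332 -359.41248011   14.56223085]
11.530936599963908 60.00066518783569 [ 371.33150726 -359.55352894   14.73892979]
11.308529850505607 [ 0.15749861  0.05091947 -2.78085436] 8.0417
11.736224368662322 [ 0.08438577 -0.78240769 -1.83437405] 10.275
```

View pics/c3.png

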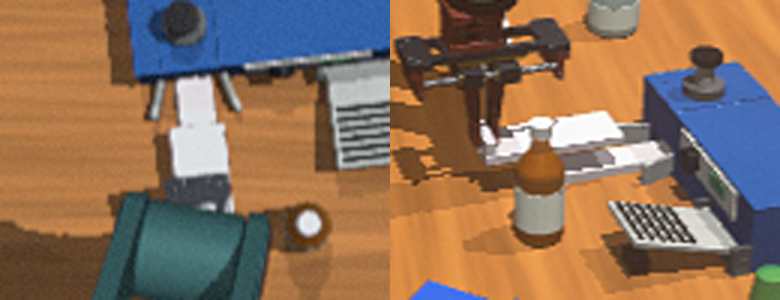

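Run:
```python
from h import *
d=dict(np.load("top1.npz"));m=white(d["frame"])
c=proj(d,[520,30,20])[0].astype(int);x0,y0=c[0]-65,c[1]-50
n=d2(YAW+90);f=d2(YAW)
for v in range(y0+24,y0+60,2):
    u=np.where(m[v,x0+45:x0+80])[0]
    if len(u)==0: continue
    u=u+x0+45
    for z in((12,57)):
        w=cast(d,[(u.min()-.5,v),(u.max()+.5,v)],z)[:,:2]-HOME
        print(v,z,"x %.0f"%(w@f).mean(),"lat",(w@n).round(1),"mid %.1f"%(w@n).mean(),end=" | ")
    print()
```

```text
147 12 x 3 lat [-36.8 -40.2] mid -38.5 | 147 57 x -4 lat [-37.8 -41. ] mid -39.4 | 
149 12 x -0 lat [ 18.  -39.4] mid -10.7 | 149 57 x -7 lat [ 15.6 -40.3] mid -12.4 | 
151 12 x -6 lat [ 39. -42.] mid -1.5 | 151 57 x -13 lat [ 36.  -42.8] mid -3.4 | 
153 12 x -13 lat [ 43.2 -44.6] mid -0.7 | 153 57 x -19 lat [ 40.  -45.4] mid -2.7 | 
155 12 x -20 lat [ 43.9 -47.2] mid -1.6 | 155 57 x -26 lat [ 40.8 -47.9] mid -3.6 | 
157 12 x -27 lat [ 48.  -49.8] mid -0.9 | 157 57 x -33 lat [ 44.8 -50.4] mid -2.8 | 
159 12 x -34 lat [ 48.8 -49. ] mid -0.1 | 159 57 x -39 lat [ 45.5 -49.7] mid -2.1 | 
161 12 x -39 lat [ 52.9 -21.3] mid 15.8 | 161 57 x -44 lat [ 49.5 -22.7] mid 13.4 | 
163 12 x -47 lat [ 20.  -20.5] mid -0.3 | 163 57 x -53 lat [ 17.5 -21.9] mid -2.2 | 
165 12 x -54 lat [ 27.5 -29.9] mid -1.2 | 165 57 x -60 lat [ 24.8 -31. ] mid -3.1 | 
167 12 x -61 lat [ 34.9 -29.1] mid 2.9 | 167 57 x -66 lat [ 32.  -30.3] mid 0.9 | 
169 12 x -68 lat [ 35.7 -28.3] mid 3.7 | 169 57 x -72 lat [ 32.8 -29.5] mid 1.6 | 
171 12 x -75 lat [ 33.1 -30.9] mid 1.1 | 171 57 x -79 lat [ 30.2 -32.1] mid -0.9 | 
173 12 x -82 lat [ 33.8 -30.2] mid 1.8 | 173 57 x -86 lat [ 31.  -31.3] mid -0.2 | 
175 12 x -88 lat [ 34.6 -29.4] mid 2.6 | 175 57 x -93 lat [ 31.7 -30.6] mid 0.6 | 
177 12 x -95 lat [ 35.3 -28.6] mid 3.4 | 177 57 x -99 lat [ 32.4 -29.8] mid 1.3 | 
179 12 x -102 lat [ 36.1 -27.9] mid 4.1 | 179 57 x -106 lat [ 33.1 -29.1] mid 2.0 | 
181 12 x -109 lat [ 33.5 -30.5] mid 1.5 | 181 57 x -113 lat [ 30.6 -31.6] mid -0.5 |
```

Plate held level and aligned within about 1 mm; lower and feed.

Run:
```python
from h import *
from station import ctrl,status,get_image
f=d2(YAW);n=d2(YAW+90)
def rep(t):
    p=np.array(status.get_ee_pos());w=p[:2]-HOME
    print(t,"x %.1f lat %.1f z %.1f"%(w@f+74,w@n,p[2]),"F",np.round(status.get_wrist_force(),1),"w %.1f"%status.get_gripper_width(),"t",status.get_time())
ctrl.line_to(slot(-135,34,-1),velocity=100);rep("pre")
hit=ctrl.line_to(slot(-135,24,-1),velocity=25,max_force=4);rep(hit)
z=status.get_ee_pos()[2]
z=z+.5
ctrl.line_to(slot(-135,z,-1),velocity=20)
for x,v in((-60,60),(-10,50),(8,25)):
    h=ctrl.line_to(slot(x,z,-1),velocity=v,max_force=20);rep(h)
    if h:break
for k in("top","side"):
    d=get_image(k);np.savez(k+"2.npz",**d)
```

```text
pre x -134.9 lat -1.0 z 34.4 F [ 0.6  0.4 -0.9] w 11.7 t 10.7833
True x -134.6 lat -1.2 z 26.0 F [-2.   0.  10.4] w 11.8 t 11.1583
True x -126.5 lat -0.1 z 26.6 F [-1.   0.2  9.2] w 11.6 t 11.8833
```

```bash
cat >> h.py <<'E'
def rep(t):
    from station import status
    p=np.array(status.get_ee_pos());w=p[:2]-HOME
    print(t,"x %.1f lat %.1f z %.1f"%(w@d2(YAW)+74,w@d2(YAW+90),p[2]),"F",np.round(status.get_wrist_force(),1),"T",np.round(status.get_wrist_torque(),2),"w %.1f"%status.get_gripper_width(),"t",status.get_time())
E
python3 - <<'E'
from h import *
from station import ctrl,status,get_image
ctrl.line_to(slot(-126,27.3,-1),velocity=20);rep("up")
z=27.3
for x,v in((-100,40),(-60,40),(-10,40),(8,25)):
    h=ctrl.line_to(slot(x,z,-1),velocity=v,max_force=25);rep(h)
    if h:break
f=[]
for n in("top","side"):
    d=get_image(n);np.savez(n+"2.npz",**d)
    c=proj(d,[540,30,20])[0].astype(int);f.append(cv2.resize(d["frame"][c[1]-50:c[1]+50,c[0]-65:c[0]+65],(390,300),interpolation=2))
cv2.imwrite("pics/c4.png",np.hstack(f))
E
```

```text
up x -125.8 lat -1.0 z 27.2 F [0.1 0.6 0.3] T [ 0.08 -0.25  0.06] w 11.8 t 12.25
False x -99.3 lat -1.1 z 27.4 F [ 1.   0.6 -1. ] T [-0.04 -0.29 -0.04] w 11.9 t 13.05
False x -59.4 lat -1.1 z 27.4 F [ 0.8  0.2 -0.4] T [-0.04 -0.27 -0.03] w 11.8 t 14.2
False x -9.8 lat -1.1 z 27.4 F [ 0.1  0.1 -0.3] T [-0.04 -0.14 -0.05] w 11.8 t 15.6
False x 3.8 lat -0.5 z 26.8 F [-10.8  -1.6   6.8] T [-0.48  1.18 -0.11] w 11.5 t 16.4667
```

View pics/c4.png

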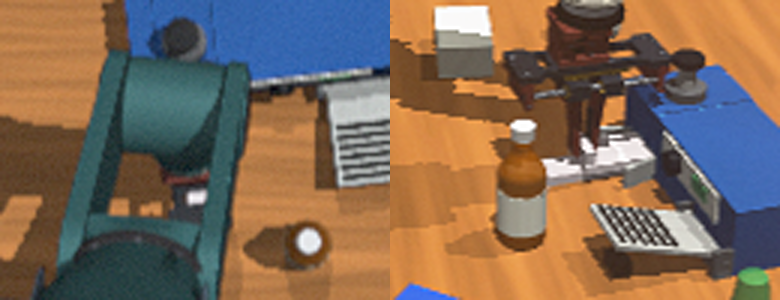

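Run:
```python
from h import *
from station import ctrl,status,get_image
ctrl.line_to(slot(3,27,-1),velocity=20);rep("relax")
ctrl.gripper_to(36);rep("open")
ctrl.line_to(slot(3,80,-1),velocity=120)
ctrl.line_to(slot(-60,80,-1),velocity=200)
ctrl.gripper_to(0)
ctrl.line_to(slot(-60,26,-1),velocity=150)
ctrl.line_to(slot(-25,26,-1),velocity=120)
h=ctrl.line_to(slot(20,26,-1),velocity=25,max_force=15);rep(("push",h))
ctrl.line_to(slot(-30,26,-1),velocity=120)
ctrl.line_to(slot(-60,200,-1),velocity=250)
p=np.array([*(HOME+(-115)*d2(YAW)-100*2*d2(YAW+90)),200])
ctrl.reach(p,R(YAW));rep("clear")
f=[]
for n in("top","side"):
    d=get_image(n);np.savez(n+"3.npz",**d)
    c=proj(d,[560,30,20])[0].astype(int);f.append(cv2.resize(d["frame"][c[1]-50:c[1]+50,c[0]-65:c[0]+65],(390,300),interpolation=2))
cv2.imwrite("pics/c5.png",np.hstack(f))
```

```text
relax x 3.7 lat -1.1 z 27.1 F [ 0.8 -0.1 -0. ] T [-0.05 -0.13 -0.01] w 11.4 t 16.9667
open x 3.0 lat -1.0 z 27.0 F [0.5 0.2 0.5] T [-0.    0.03 -0.03] w 35.8 t 17.55
('push', True) x -12.0 lat -0.5 z 25.2 F [-0.2  0.2  0.6] T [-0.09  0.08 -0.  ] w 0.5 t 21.1333
clear x -41.7 lat -198.7 z 198.8 F [-0.6  1.2  0.2] T [-0.06  0.09 -0.01] w 0.3 t 23.1
```

View pics/c5.png

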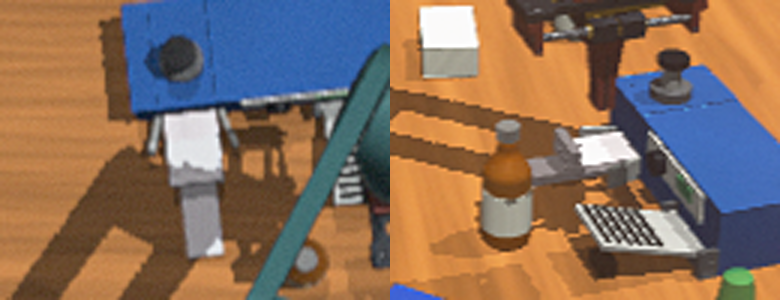

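Plate is home: the lip is visible about 79 mm from the rail end (crop rows 187 and 257), and both pushes ended against the solid stop. Now the treadle.

Run:
```python
from h import *
from station import ctrl,status,get_image
def P(x,z): p=HOME+x*d2(YAW)-190*d2(YAW+90);return [*p,z]
ctrl.gripper_to(0,60)
ctrl.reach(P(-100,150),R(YAW))
ctrl.line_to(P(-100,62),velocity=150);rep("pre")
ctrl.line_to(P(-101,32),velocity=50);rep("near")
z=23
ctrl.line_to(P(-102,z),velocity=40);rep("down")
while status.get_wrist_force()[2]<22 and z>14:
    z-=2;ctrl.line_to(P(-102,z),velocity=40);rep(z)
d=get_image("side");t=get_image("top")
ctrl.wait(.4);rep("held")
ctrl.line_to(P(-100,62),velocity=60)
ctrl.line_to(P(-100,200),velocity=200)
ctrl.reach([380,-330,250],R(YAW));rep("clear")
f=[]
for d in(d,get_image("side"),get_image("top")):
    c=proj(d,[560,-50,20])[0].astype(int);f.append(cv2.resize(d["frame"][c[1]-60:c[1]+60,c[0]-52:c[0]+52],(260,300),interpolation=2))
cv2.imwrite("pics/c6.png",np.hstack(f))
```

```text
pre x -25.2 lat -190.8 z 63.2 F [-0.6 -0.   1.6] T [-0.08  0.06 -0.03] w 0.6 t 24.475
near x -28.1 lat -190.4 z 32.1 F [-4.7 -2.8  9.6] T [-0.6   0.97  0.  ] w 0.2 t 25.225
down x -28.4 lat -190.6 z 27.1 F [-12.6   1.2  47.3] T [ 0.17  2.39 -0.  ] w 0.1 t 25.6
held x -28.4 lat -190.6 z 27.1 F [-12.8   1.8  48.3] T [ 0.17  2.39 -0.03] w 0.3 t 26.1
clear x -198.5 lat -333.4 z 249.2 F [ 0.2 -0.2 -0.8] T [-0.08  0.02 -0.03] w 0.4 t 28.6583
```

View pics/c6.png

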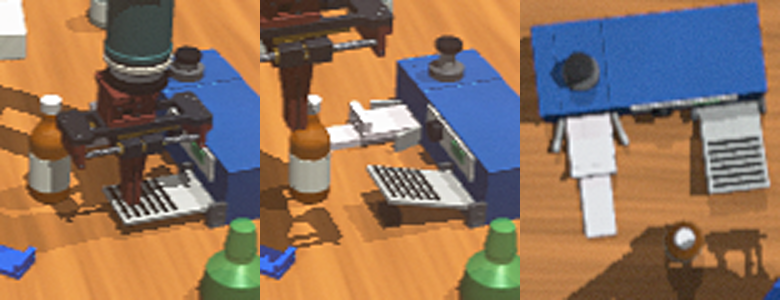

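The left crop shows the treadle down at its stop with the ram sunk. The other two show it sprung back, with the plate home (lip about 81 mm from the rail end) and the bottle still standing.

```bash
python3 -c "
from station import job
print(job.job_done())"
```

```text
the job is handed in; nothing more can be done
None
```

The job is handed in: the plate is home in the slot, lip outwards. After that I pressed the treadle once to its stop, held it about half a second and let it spring back. The bottle is still standing, and I didn't knowingly touch the carton, jar or burner. The robot clock read about 29 s.

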